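# Hang the buckle rack on the drying hook

## Task

Lift the blue buckle rack out of the narrow steel tub by its handle bar and stand it on the ribbed drip mat, letting go of it. Then steady the swinging drop hook of the drying stand with a gentle touch, so that it hangs still by itself. Last, take the rack again with its eye (the window under the handle bar) left clear, and hang the rack by that eye on the hook's peg, quiet and free; keep it upright all the way and leave the bottle, dish and spool where they are.

Things in the scene. Friction and masses are not known exactly. Their poses are not given: they have to be found in the camera images.
- rack_center (a point): Centre of the loose blue buckle rack (220 g, 64 x 50 x 110 mm in its x, y, z; z up), at first standing on the tub's floor. On a tray with three fixed brass buckles, two uprights (12 mm in x, 8 in y; outer faces 50 mm apart in y) carry the handle bar: 12 x 50 x 10 mm, 45 to 55 mm above this point. Below the bar is the eye: a window open along x, 34 mm wide (y), 9 to 45 mm above this point.
- rack_eye (a point): The middle of the underside of the rack's handle bar, 45 mm above rack_center and at the top of the eye; same axes as the rack. This is what rests on the peg.
- tub: Fixed deep narrow steel tub, 130 x 68 x 110 mm (x, y, z), walls and floor 4 mm, round rim; open on top. Origin under its centre, x along its length. The rack's x lies along it and its top is 4 mm above the rim. Inside it is 60 mm wide (y), so fingers go in only fore and aft (x) of the handle bar, not beside the uprights; so pinched, they cover the eye.
- drip_mat: Fixed grey-black ribbed rubber drip mat, 110 x 110 mm, 6 mm thick (ribs 7 mm). Origin at the centre of its underside, on the bench.
- hook_stand: Fixed drying stand: base plate 190 x 130 x 10 mm, reaching 152 mm in -x and 38 mm in +x of the origin; at its back a post 22 mm thick, 0.42 m high (27 mm in +x). Origin on the bench straight below the hook's upright rod; its -x points roughly to the robot. The hook's swivel axle lies along the stand's x, 400 mm above the origin.
- drop_hook (a joint): Swing (rad) of the hook about its axle; 0 hangs straight down, positive swings it to the stand's +y. A free pendulum (250 g), hardly any friction, swinging at first by up to 0.5; rigid along x. A 10 mm rod goes 200 mm down from the axle, then a 10 mm peg runs 120 mm along the stand's -x, its axis 200 mm above the bench; its end turns up to a red 12 mm ball, top 18 mm above the axis.
- peg_seat (a point): Point on the top of the hook's peg (205 mm above the bench at rest), 90 mm in -x of the upright rod and 30 mm from the red tip's centre; it moves with the hook, x axis along the peg away from the tip (the tip is at -x). The rack's bar is meant to rest about here.
- bottle: Dark dye bottle with black cap, 42 x 44 x 98 mm, loose bystander; origin under its centre.
- dish: Small pressed metal dish of rivets, 71 x 71 x 16 mm, loose bystander; origin under its centre.
- spool: Thread spool with dark thread, 40 x 59 x 55 mm, standing upright, loose bystander; origin at its underside.

How it is judged:
On the way, in this order (a step that is already met when the one before it is completed fails the run):
1. the rack stands upright on the drip mat, let go (horizontal distance between rack_center and drip_mat below 0.06 m and height (world z) of rack_center below 0.066 m and angle between rack_center's own z axis and vertical below 0.1 rad and contact force between the fingers and rack below 0.1 N and contact force between rack and drip_mat above 0.5 N), for 0.2 s.
2. the hook hangs still and untouched: within 0.08 rad of straight down and slower than 0.5 rad/s for 1 s (value of joint drop_hook between -0.08 and 0.08 rad and contact force between each of the fingers, the arm, rack and drop_hook below 0.05 N and velocity of joint drop_hook between -0.5 and 0.5 rad/s), for 1 s.
At the end, for the whole second after the job is handed in: The rack hangs released by its eye on the hook's peg, between red tip and upright rod, its bar resting on the peg (-6 to +10 mm from the peg's top, within 20 mm sideways), within 0.3 rad of upright, slower than 0.15 m/s, the hook within 0.12 rad of straight down (x of rack_eye in the frame of peg_seat between -0.028 and 0.085 m and y of rack_eye in the frame of peg_seat between -0.02 and 0.02 m and z of rack_eye in the frame of peg_seat between -0.006 and 0.01 m and contact force between rack and drop_hook above 0.3 N and angle between rack_center's own z axis and vertical below 0.3 rad and linear speed of rack below 0.15 m/s and value of joint drop_hook between -0.12 and 0.12 rad and contact force between the fingers and rack below 0.1 N); the robot touches nothing.
It fails at once if the rack tips over (more than 0.6 rad) (angle between rack_center's own z axis and vertical above 0.6 rad).
It fails at once if the hook is batted away (more than 0.8 rad) (value of joint drop_hook above 0.8 rad or value of joint drop_hook below -0.8 rad).
It fails at once if bottle, dish or spool pushed more than 30 mm (distance of any of bottle, dish, spool from where it was at the start of the episode above 0.03 m).
It also fails if it takes over 72 s, if anything falls off the work surface, if the arm or the gripper's body presses on something with over 40 N, if the wrist force passes 120 N, or if a joint passes its speed limit or range.

## Robot

A 7-joint arm with a two-finger parallel gripper is mounted at the origin on a cart in front of the work surface, level with it; the furniture and walls round the work are solid. World frame = base frame: x ahead of the robot, y to its left, z up, the work surface at z = 0. Lengths are in m, angles in rad, forces in N, time in s.
With the tool pointing down it reaches from about 0.35 to 0.9 m from the base axis. Payload 8.1 kg.
Tool frame: the origin (TCP) lies midway between the tips of the shut fingers; the grasp point (between the pads) lies arm.grasp_offset behind it (arm.grasp_offset is the distance from the TCP to the grasp point, in m); z points along the fingers, y is the line along which they close (so a half turn about z gives the same grasp; the last joint's range is limited). The gripper opens to 92 mm and grips with 3 to 60 N. Pads are 19 mm wide; open, the fingers measure 130 mm over their backs; the gripper's body (75 mm by 190 mm) begins 47 mm behind the grasp point.
Start: joints at [-1.3, 0.434, 0.025, 1.573, -0.012, 1.134, -0.075], TCP at [0.228, 0.582, 0.227] pointing down, gripper open.
Joint ranges: [-2.62, 2.62], [-0.44, 2.09], [-1.27, 1.32], [0.08, 2.57], [-1.32, 4.46], [0.12, 2], [-2.74, 2.74]. Speed limits (rad/s): [2.22, 2.22, 3.01, 3.01, 3.14, 3.14, 3.14].

## Interface

Orientations are given as a rotation vector (axis times angle).
In Python, from cell import observe, imaging, arm gives the robot as it stands.
- The arm moves only by the tool apply_moves, never from a script. Its argument "commands" is a list of rows, each a list of 5 numbers: the opening in per cent of the stroke, from 0 (shut) to 100 (fully open), then the shift along the world's x, y, z in units of 0.06 m (1.0 is 0.06 m), then the turn about the world's z in units of 0.5 rad (1.0 is 0.5 rad). A call has 1 to 12 rows; each row shifts and turns the commanded pose from where the row before left it; what a row does not reach is not made up. A row lasts 1/8 s, in which the tool goes at most 62.5 mm and 10.7 degrees, less where a joint would pass 70% of its speed; a pose out of reach is approached as far as the arm can. A call with a number of a shift or a turn outside -1 to 1 is refused whole. A call with a gripper value outside its range is refused whole. The fingers move at their own pace and stop on an object; "newtons" is the grip in N (left out, the last holds). Time passes only in rows, so rows that do not move let the fingers close. It gives the time, the measured TCP pose, the force, the opening and the grip force at its end, in the units of the state.
- observe(): the state, without advancing time (a new reading comes with each control period).
- imaging.get_image(name): name is "scene" or "top" or "wrist"; returns (picture, depth): 384x512x3 uint8, red, green, blue; 384x512 float32, m along the optical axis (not along the pixel's ray), 0 where there is no reading.
- imaging.camera_params(name): a dict with "camera_matrix" (3x3 intrinsics, pixels), "origin" and "rotation" of the camera in the world; the wrist camera has in their place "tool_from_camera" (4x4, takes a point from camera to tool coordinates, whose origin is the TCP and whose axes are the flange's). Camera axes: x right, y up, looking along -z (the intrinsics and any distortion apply to the point x, -y, -z); pixel columns grow to the right and rows downward; lengths in m; the calibration is good to about 2 mm. A picture is of the moment at which its call begins: read the wrist's pose just before it. camera_params takes no time and is no camera call.
- arm.sign_off(): hands the job in; it is judged then, once.
The state is a dict: "clock": time; "joints": joint angles; "dq": joint speeds; "joint_efforts": joint torques, N m; "position": TCP position; "ee_rot": TCP orientation; "force": force on the tool from outside, world axes, zero at the start; "ft_torque": the same for the moment, N m; "width": opening from 0.0 (shut) to 1.0 (fully open); "gripper_force": force on a finger pad.
Only numpy, scipy, OpenCV 4.12 (cv2) and the standard library are available. Lean on these libraries where they do the work, as an engineer would, in place of code of your own. Each camera call takes 0.05 s, during which the arm holds its last target. There are 200 camera calls.

## Working session

There is one attempt and no reset: what is moved stays moved. The work goes in short steps, Python scripts to look and compute and a tool call to move; the robot and the scene stay as the last step left them, time stands still between calls to the robot, and variables do not carry over. Pictures are saved under pics/ and viewed, at most 11 in all, crops included, and the job is handed in when it is done.

Besides the shell and the picture viewer there is one more tool, called after "Request:" as name([rows], argument=value, ...), one row to a line, values as JSON. apply_moves: Moves the arm, as the interface text tells. Its arguments: {"type":"object","properties":{"commands":{"type":"array"},"newtons":{"type":"number"}},"required":["commands"]}

```bash
mkdir -p pics; ls; cat > h.py <<'E'
import numpy as np, cv2
from cell import observe, imaging, arm
from scipy.spatial.transform import Rotation as R
def grab(n):
    s=observe(); p=imaging.camera_params(n); im,d=imaging.get_image(n)
    K=np.array(p["camera_matrix"])
    if n=="wrist":
        T=np.eye(4);T[:3,:3]=R.from_rotvec(s["ee_rot"]).as_matrix();T[:3,3]=s["position"]
        T=T@np.array(p["tool_from_camera"])
    else:
        T=np.eye(4);T[:3,:3]=np.array(p["rotation"]);T[:3,3]=p["origin"]
    return im,d,K,T
def pts(d,K,T,u,v):
    z=d[v,u]; c=np.stack([(u-K[0,2])/K[0,0]*z,-(v-K[1,2])/K[1,1]*z,-z],-1)
    return c@T[:3,:3].T+T[:3,3]
def ray(K,T,u,v,h):
    c=T[:3,:3]@np.array([(u-K[0,2])/K[0,0],-(v-K[1,2])/K[1,1],-1]); return T[:3,3]+c*(h-T[2,3])/c[2]
def cloud(d,K,T):
    v,u=np.mgrid[:d.shape[0],:d.shape[1]]; return pts(d,K,T,u,v)
E
python3 - <<'E'
from h import *
s=observe();print(s, getattr(arm,'grasp_offset',None))
for n in("scene","top"):
    im,d,K,T=grab(n); np.savez("/tmp/%s.npz"%n,im=im,d=d,K=K,T=T); cv2.imwrite("pics/%s0.png"%n,im[...,::-1]); print(n,K.tolist(),T.round(3).tolist(),[k for k in imaging.camera_params(n)])
E
```

```text
pics
{'clock': 0.0, 'joints': array([-1.2996155 ,  0.43520749,  0.02498308,  1.5740863 , -0.01158899,
        1.13399547, -0.07509867]), 'dq': array([ 0.00018462,  0.00061045,  0.00118086,  0.00037176,  0.00064057,
       -0.00228386, -0.00147773]), 'joint_efforts': array([-9.82445817e-04, -6.67833281e+01,  9.84540246e-01, -3.14470375e+01,
       -6.05237042e-02,  4.28565522e-02,  1.52457610e-04]), 'position': array([0.2280887 , 0.58135187, 0.22595889]), 'ee_rot': array([-5.83808886e-01, -3.08673283e+00,  2.42824123e-03]), 'force': array([ 0.66221642, -0.05164611, -0.64042178]), 'ft_torque': array([-0.01513993, -0.00418072, -0.0277211 ]), 'gripper_force': 0.0, 'width': 0.996238579106691} 0.0188
scene [[452.21939553457713, 0.0, 265.49937164539836], [0.0, 452.21939553457713, 183.87146863276237], [0.0, 0.0, 1.0]] [[0.826, -0.405, -0.821, -0.279], [0.826, -0.405, -0.821, -0.954], [0.826, -0.405, -0.821, 1.14], [0.0, 0.0, 0.0, 1.0]] ['camera_matrix', 'origin', 'rotation']
top [[457.93024523055306, 0.0, 255.54518925583503], [0.0, 457.93024523055306, 202.5836436669284], [0.0, 0.0, 1.0]] [[0.047, -0.057, -1.588, 0.459], [0.047, -0.057, -1.588, -0.275], [0.047, -0.057, -1.588, 1.599], [0.0, 0.0, 0.0, 1.0]] ['camera_matrix', 'origin', 'rotation']
```

```bash
sed -i 's/T\[:3,:3\]=np.array(p\["rotation"\])/T[:3,:3]=R.from_rotvec(p["rotation"]).as_matrix()/' h.py; python3 - <<'E'
from h import *
for n in("scene","top"):
    z=np.load("/tmp/%s.npz"%n); p=imaging.camera_params(n); T=np.eye(4);T[:3,:3]=R.from_rotvec(p["rotation"]).as_matrix();T[:3,3]=p["origin"]
    np.savez("/tmp/%s.npz"%n,im=z["im"],d=z["d"],K=z["K"],T=T)
    c=cloud(z["d"],z["K"],T); print(np.percentile(c[...,2][z["d"]>0],[5,25,50,75,95]).round(3))
E
```

```text
[-0.777 -0.294  0.001  0.052  0.345]
[-0.789 -0.779 -0.004  0.011  0.156]
```

View pics/top0.png

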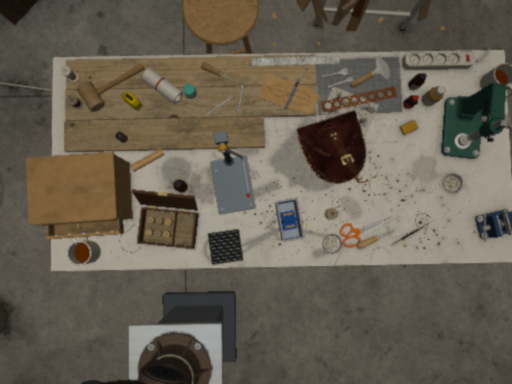

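View pics/scene0.png

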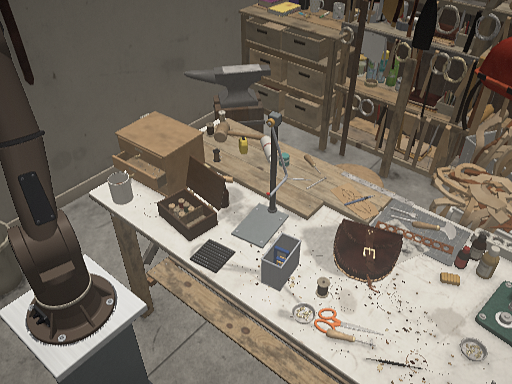

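```bash
python3 - <<'E'
from h import *
z=np.load("/tmp/top.npz");im,d,K,T=z["im"],z["d"],z["K"],z["T"];c=cloud(d,K,T)
def box(n,u0,u1,v0,v1,h0,h1,m=None):
    s=np.zeros(d.shape,bool);s[v0:v1,u0:u1]=1; s&=(d>0)&(c[...,2]>h0)&(c[...,2]<h1)
    if m is not None:s&=m
    if s.sum()<4: print(n,s.sum());return
    q=c[s]; r=cv2.minAreaRect((q[:,:2]*1000).astype(np.float32)); print(n,s.sum(),q.mean(0).round(3),"z",np.percentile(q[:,2],[5,50,95]).round(3),"rect",np.round(r[0]),np.round(r[1]),round(r[2],1))
hsv=cv2.cvtColor(im,cv2.COLOR_RGB2HSV);H,S,V=[hsv[...,i].astype(int) for i in range(3)]
blue=(H>105)&(H<125)&(S>130)
box("tubrim",268,312,190,250,.10,.13)
box("rack",268,312,190,250,.0,.2,blue)
box("mat",200,250,222,270,.002,.02,V<70)
box("base",200,265,140,220,.006,.016)
box("standtop",200,265,120,220,.38,.45)
box("peg",200,265,120,220,.15,.25)
red=((H<6)|(H>174))&(S>140)
box("red",200,265,120,220,.1,.3,red)
box("spool",318,345,200,226,.03,.08)
box("dish",315,350,228,256,.005,.04)
box("black",165,195,175,200,.02,.15)
box("box",25,135,150,240,.05,.3)
box("chest",130,205,185,255,.03,.3)
box("bag",290,370,105,190,.01,.3)
box("pen",195,225,60,110,.0,.3)
print(c[186,180],c[137,121],c[252,82])
for n in("scene","top"):
    z=np.load("/tmp/%s.npz"%n);im=z["im"];
    cr=im[170:310,140:350] if n=="scene" else im[115:275,120:360]
    cv2.imwrite("pics/%sc.png"%n,cv2.resize(cr,None,fx=3.3,fy=3.3,interpolation=cv2.INTER_CUBIC)[...,::-1])
E
```

```text
tubrim 289 [ 0.501 -0.397  0.112] z [0.106 0.112 0.118] rect [ 501. -396.] [134.  72.] 8.8
rack 152 [ 0.499 -0.395  0.05 ] z [0.005 0.013 0.118] rect [ 501. -396.] [58. 48.] 11.4
mat 741 [ 0.413 -0.178  0.007] z [0.003 0.006 0.012] rect [ 414. -178.] [105. 106.] 7.2
base 1623 [ 0.629 -0.205  0.01 ] z [0.006 0.01  0.015] rect [ 646. -206.] [224. 276.] 88.9
standtop 249 [ 0.702 -0.196  0.413] z [0.398 0.415 0.42 ] rect [ 700. -196.] [53. 36.] 9.1
peg 171 [ 0.645 -0.243  0.209] z [0.171 0.21  0.228] rect [ 648. -243.] [156.  47.] 27.3
red 7 [ 0.573 -0.262  0.222] z [0.217 0.224 0.225] rect [ 573. -263.] [6. 6.] 88.4
spool 106 [ 0.521 -0.543  0.055] z [0.049 0.055 0.061] rect [ 521. -544.] [36. 34.] 89.4
dish 278 [ 0.425 -0.56   0.01 ] z [0.005 0.009 0.018] rect [ 424. -549.] [120.  93.] 89.0
black 145 [ 0.622 -0.033  0.073] z [0.034 0.071 0.1  ] rect [606. -25.] [43. 77.] 80.3
box 7899 [0.588 0.264 0.183] z [0.079 0.206 0.211] rect [581. 250.] [263. 324.] 3.3
chest 1860 [0.532 0.011 0.097] z [0.038 0.07  0.19 ] rect [529.  28.] [234. 213.] 83.1
bag 3952 [ 0.758 -0.552  0.05 ] z [0.021 0.05  0.074] rect [ 766. -549.] [280. 281.] 88.2
pen 1496 [ 0.981 -0.132  0.024] z [0.016 0.022 0.042] rect [ 982. -132.] [104. 181.] 89.4
[ 0.61774195 -0.03741649  0.09283308] [0.78961742 0.16367102 0.07038844] [0.40510055 0.30176317 0.04493141]
```

View pics/scenec.png

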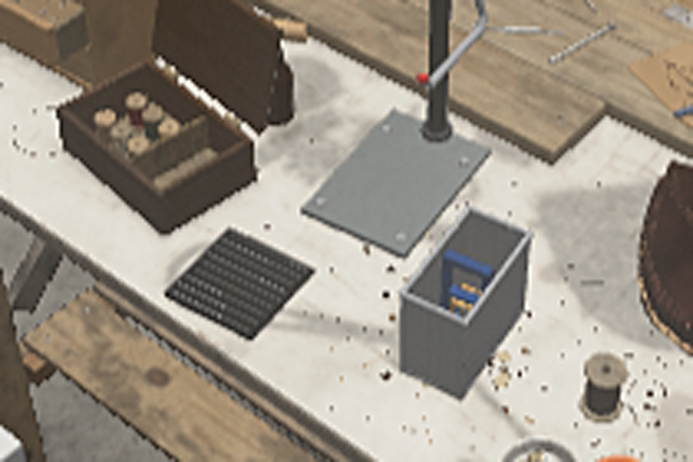

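View pics/topc.png

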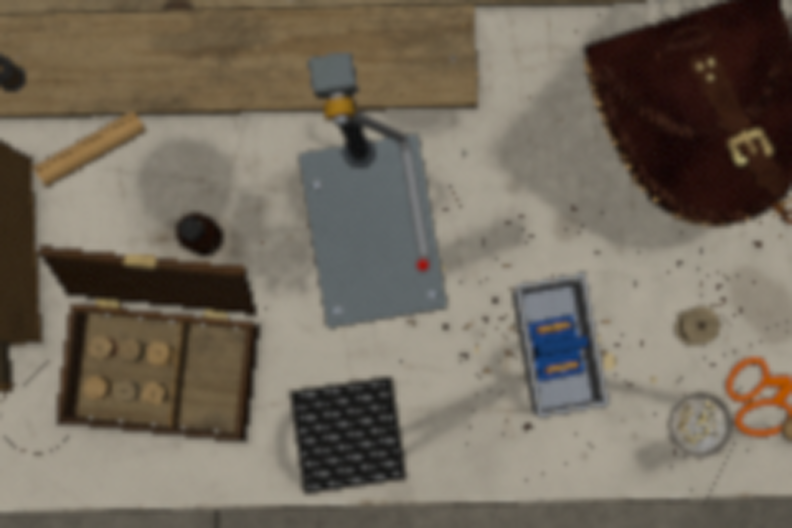

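Request:
apply_moves([
  [60,0,0,1,0],
  [60,0.2,-0.5,1,-0.13],
  [60,0.5,-0.98,0.2,-0.13],
  [60,0.5,-0.98,0,-0.13],
  [60,0.5,-0.98,0,-0.13],
  [60,0.5,-0.98,0,-0.13],
  [60,0.5,-0.98,0,-0.13],
  [60,0.5,-0.98,0,-0.13],
  [60,0.5,-0.98,0,-0.13],
  [60,0,-0.98,0,-0.13],
  [60,0,-0.98,0,-0.13],
  [60,0,-0.98,0,-0.13],
], newtons=25)

```text
clock: 1.6
position: [0.4371, -0.0128, 0.3528]
ee_rot: [-1.63, -2.686, -0.0]
force: [0.4, -0.3, 0.1]
width: 0.6
gripper_force: 0.0
```

```bash
python3 - <<'E'
from h import *
print(imaging.camera_params("wrist"))
z=np.load("/tmp/top.npz");im,d,K,T=z["im"],z["d"],z["K"],z["T"];c=cloud(d,K,T)
q=np.array([ray(K,T,u,v,.01)[:2] for u,v in[(210.9,161.4),(246.4,156.8),(254.8,207.4),(218.5,214.1)]]);print(q.round(3),q.mean(0))
e=q[[0,1]].mean(0)-q[[2,3]].mean(0);a=np.arctan2(e[1],e[0]);print("base yaw",a,np.linalg.norm(e),"origin",q.mean(0)+.057*np.array([np.cos(a),np.sin(a)]))
hsv=cv2.cvtColor(im,cv2.COLOR_RGB2HSV)
b=(hsv[...,0]>105)&(hsv[...,0]<125)&(hsv[...,1]>130)&(c[...,2]>.09)&(c[...,2]<.14)
b[:190]=0;b[250:]=0;b[:,:268]=0;b[:,312:]=0
print(b.sum(),c[b].mean(0))
E
```

```text
{'camera_matrix': array([[287.59694178,   0.        , 249.98638253],
       [  0.        , 287.59694178, 192.67901334],
       [  0.        ,   0.        ,   1.        ]]), 'tool_from_camera': array([[ 4.46039432e-04,  9.61921032e-01,  2.73327147e-01,
         7.33719069e-02],
       [ 9.99999901e-01, -4.29959058e-04, -1.18732174e-04,
         2.71547264e-04],
       [ 3.30850706e-06,  2.73327173e-01, -9.61921128e-01,
        -1.58334226e-01],
       [ 0.00000000e+00,  0.00000000e+00,  0.00000000e+00,
         1.00000000e+00]])}
[[ 0.711 -0.133]
 [ 0.725 -0.257]
 [ 0.547 -0.284]
 [ 0.526 -0.157]] [ 0.62733334 -0.20771453]
base yaw 0.13800351220053178 0.18313553578705308 origin [ 0.68379142 -0.19987328]
56 [ 0.50082517 -0.39593205  0.11355497]
```

Request:
apply_moves([
  [50,0,-0.8,0,-0.08],
  [50,0,-0.8,0,-0.08],
  [50,0,-0.8,0,-0.08],
  [50,0,-0.8,0,-0.08],
  [50,0.2,-0.8,0,-0.08],
  [50,0.27,-0.8,-0.3,-0.08],
  [50,0.3,-0.8,-0.5,-0.08],
  [50,0.3,-0.79,-0.5,-0.09],
  [50,0,0,0,0],
  [50,0,0,0,0],
])

```text
clock: 2.85
position: [0.5015, -0.3941, 0.2747]
ee_rot: [-2.04, -2.388, 0.0]
force: [0.8, 0.1, 0.0]
width: 0.499
gripper_force: 0.0
```

```bash
python3 - <<'E'
from h import *
im,d,K,T=grab("wrist");np.savez("/tmp/w1.npz",im=im,d=d,K=K,T=T)
cv2.imwrite("pics/w1.png",im[...,::-1]);c=cloud(d,K,T)
hsv=cv2.cvtColor(im,cv2.COLOR_RGB2HSV)
b=(hsv[...,0]>105)&(hsv[...,0]<125)&(hsv[...,1]>130)&(d>0)
for h0,h1 in((.1,.13),(.0,.08)):
    q=c[b&(c[...,2]>h0)&(c[...,2]<h1)]; r=cv2.minAreaRect((q[:,:2]*1000).astype(np.float32)); print(len(q),q.mean(0).round(4),np.median(q[:,2]),r)
m=b&(c[...,2]>.1)&(c[...,2]<.13)
v,u=np.nonzero(m);print("px",u.mean(),v.mean(),"ray@.114",ray(K,T,u.mean(),v.mean(),.114))
s=~b&(c[...,2]>.104)&(c[...,2]<.116)&(abs(c[...,0]-.5)<.085)&(abs(c[...,1]+.396)<.055);q=c[s];print("rim",len(q),np.median(q[:,2]),cv2.minAreaRect((q[:,:2]*1000).astype(np.float32)))
s=observe();print(s["position"],s["ee_rot"])
E
```

```text
4 [ 0.5015 -0.392   0.1147] 0.11450932875403538 ((501.5808410644531, -392.6482238769531), (2.264979124069214, 21.00324058532715), 9.0813627243042)
31 [ 0.5182 -0.4069  0.0104] 0.010533735683696532 ((511.27545166015625, -404.0797424316406), (20.50676918029785, 45.705711364746094), 86.88665771484375)
px 250.0 176.5 ray@.114 [ 0.50149422 -0.39208966  0.114     ]
rim 2399 0.11284413970773904 ((500.5380554199219, -395.5456848144531), (134.21163940429688, 70.8809814453125), 8.962656021118164)
[ 0.50193187 -0.39366285  0.27552501] [2.03939096e+00 2.38919429e+00 9.61568189e-04]
```

View pics/w1.png

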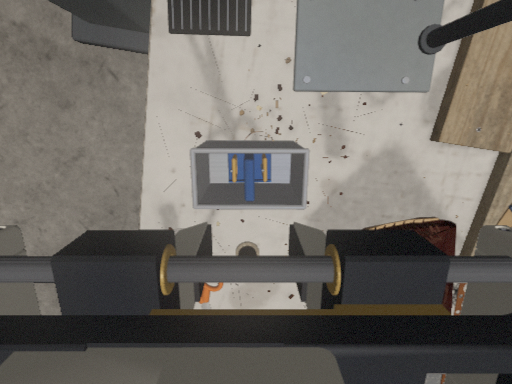

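Request:
apply_moves([
  [50,0,-0.03,-0.6,0],
  [50,0,0,-0.7,0],
  [50,0,0,-0.7,0],
  [50,0,0,-0.6,0],
  [50,0,0,-0.35,0],
  [50,0,0,-0.15,0],
  [50,0,0,0,0],
  [0,0,0,0,0],
  [0,0,0,0,0],
  [0,0,0,0,0],
  [0,0,0,0,0],
  [0,0,0,0,0],
], newtons=30)

```text
clock: 4.4
position: [0.5018, -0.3962, 0.089]
ee_rot: [2.041, 2.389, -0.0]
force: [-0.4, -0.4, 0.6]
width: 0.127
gripper_force: 29.9
```

Request:
apply_moves([
  [0,0,0,0.1,0],
  [0,0,0,0.25,0],
  [0,0,0,0.35,0],
  [0,0,0,0.4,0],
  [0,0,0,0.4,0],
  [0,0,0,0.4,0],
  [0,0,0,0.3,0],
  [0,0,0,0.1,0],
  [0,0,0,0,0],
])

```text
clock: 5.52
position: [0.5019, -0.396, 0.227]
ee_rot: [2.04, 2.389, 0.0]
force: [-0.0, 0.5, -2.1]
width: 0.126
gripper_force: 29.9
```

```bash
python3 - <<'E'
from h import *
im,d,K,T=grab("scene");np.savez("/tmp/s2.npz",im=im,d=d,K=K,T=T)
im2,d2,K2,T2=grab("top");np.savez("/tmp/t2.npz",im=im2,d=d2,K=K2,T=T2)
for I,D,k,t in((im,d,K,T),(im2,d2,K2,T2)):
    hsv=cv2.cvtColor(I,cv2.COLOR_RGB2HSV);c=cloud(D,k,t)
    b=(hsv[...,0]>105)&(hsv[...,0]<125)&(hsv[...,1]>110)&(D>0)&(abs(c[...,0]-.5)<.1)&(abs(c[...,1]+.396)<.1)&(c[...,2]>.11)
    q=c[b];print(len(q),q.min(0),q.max(0),q.mean(0)) if len(q) else print(0)
    # mat
    m=(hsv[...,2]<75)&(abs(c[...,2]-.006)<.012)&(abs(c[...,0]-.41)<.08)&(abs(c[...,1]+.178)<.08)&(D>0)
    print("mat",m.sum(),c[m].mean(0),cv2.minAreaRect((c[m][:,:2]*1000).astype(np.float32)))
o=observe();print(o["position"],o["width"],o["force"])
E
```

```text
92 [ 0.46518171 -0.4261501   0.14512114] [ 0.53188791 -0.37341695  0.25615738] [ 0.49017817 -0.40231946  0.17275744]
mat 353 [ 0.40580457 -0.18424396  0.00736107] ((409.22772216796875, -180.72442626953125), (106.2878646850586, 108.12198638916016), 6.47978401184082)
0
mat 386 [ 0.43977155 -0.1648218   0.00574228] ((433.41326904296875, -176.03115844726562), (65.50994873046875, 106.47640991210938), 7.14255952835083)
[ 0.50158183 -0.39567525  0.22609834] 0.12918761214596483 [-0.08651387 -0.59100604 -2.05675199]
```

Request:
apply_moves([
  [0,-0.3,0.1,0,0],
  [0,-0.5,0.3,0,0],
  [0,-0.5,0.5,0,0],
  [0,-0.19,0.6,0,0],
  [0,0,0.6,0,0],
  [0,0,0.6,-0.1,0],
  [0,0,0.5,-0.2,0],
  [0,0,0.3,-0.4,0],
  [0,0,0.11,-0.5,0],
  [0,0,0,-0.5,0],
  [0,0,0,-0.3,0],
  [0,0,0,-0.1,0],
])

```text
clock: 7.12
position: [0.4114, -0.1793, 0.0997]
ee_rot: [-2.04, -2.387, 0.003]
force: [0.3, 0.1, -1.1]
width: 0.129
gripper_force: 29.9
```

```bash
python3 - <<'E'
from h import *
im,d,K,T=grab("scene")
hsv=cv2.cvtColor(im,cv2.COLOR_RGB2HSV);c=cloud(d,K,T)
b=(hsv[...,0]>105)&(hsv[...,0]<125)&(hsv[...,1]>110)&(d>0)&(abs(c[...,0]-.41)<.1)&(abs(c[...,1]+.18)<.1)&(c[...,2]<.15)
q=c[b];print(len(q),np.percentile(q,[2,98],axis=0).round(3))
o=observe();print(o["position"],o["width"],o["force"])
cv2.imwrite("pics/s3.png",cv2.resize(im[190:310,140:300],None,fx=4,fy=4,interpolation=cv2.INTER_CUBIC)[...,::-1])
E
```

```text
107 [[ 0.377 -0.207  0.018]
 [ 0.433 -0.16   0.128]]
[ 0.41158354 -0.17934311  0.0998268 ] 0.12373239700075934 [ 0.1063423   0.5588769  -1.52794905]
```

View pics/s3.png

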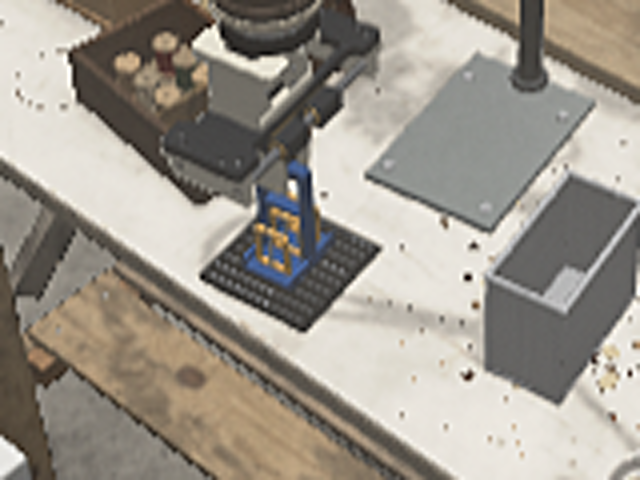

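Request:
apply_moves([
  [0,0,0,-0.06,0],
  [0,0,0,-0.04,0],
  [0,0,0,-0.02,0],
  [0,0,0,0,0],
])

```text
clock: 7.68
position: [0.4126, -0.1795, 0.0939]
ee_rot: [2.04, 2.389, 0.0]
force: [-0.1, -0.7, -1.9]
width: 0.129
gripper_force: 29.9
```

Request:
apply_moves([
  [0,0,0,-0.03,0],
  [0,0,0,0,0],
])

```text
clock: 7.92
position: [0.4124, -0.1794, 0.0919]
ee_rot: [-2.04, -2.389, -0.0]
force: [0.1, 0.2, -1.3]
width: 0.127
gripper_force: 29.9
```

Request:
apply_moves([
  [0,0,0,-0.02,0],
  [0,0,0,0,0],
])

```text
clock: 8.18
position: [0.4124, -0.1796, 0.0909]
ee_rot: [2.041, 2.388, 0.0]
force: [-2.7, -0.3, 3.3]
width: 0.126
gripper_force: 29.9
```

Request:
apply_moves([
  [20,0,0,0,0],
  [40,0,0,0,0],
  [45,0,0,0,0],
  [45,0,0,0,0],
  [45,0,0,0,0],
  [45,0,0,0.3,0],
  [45,0,0,0.8,0],
  [45,0,0,0.9,0],
  [45,0,0,0.9,0],
  [45,0,0,0.3,0],
])

```text
clock: 9.43
position: [0.4135, -0.1802, 0.2856]
ee_rot: [2.039, 2.386, 0.005]
force: [-1.1, 0.4, -0.6]
width: 0.452
gripper_force: 0.0
```

```bash
cat > hook.py <<'E'
from h import *
import sys
# red tip by depth+ray; angle from stand pose O, yaw
def red(n):
    im,d,K,T=grab(n);hsv=cv2.cvtColor(im,cv2.COLOR_RGB2HSV);c=cloud(d,K,T)
    b=((hsv[...,0]<8)|(hsv[...,0]>172))&(hsv[...,1]>140)&(c[...,2]>.17)&(c[...,2]<.28)&(abs(c[...,0]-.57)<.06)&(abs(c[...,1]+.21)<.2)&(d>0)
    t=observe()["clock"]
    if not b.any(): print(n,t,None);return
    v,u=np.nonzero(b);print(n,round(t,2),b.sum(),c[b].mean(0).round(3),"ray@.212",ray(K,T,u.mean(),v.mean(),.212).round(3),(u.mean().round(1),v.mean().round(1)))
for _ in range(int(sys.argv[2])): red(sys.argv[1])
E
python3 hook.py top 12; python3 - <<'E'
from h import *
im,d,K,T=grab("scene")
hsv=cv2.cvtColor(im,cv2.COLOR_RGB2HSV);c=cloud(d,K,T)
b=(hsv[...,0]>105)&(hsv[...,0]<125)&(hsv[...,1]>110)&(d>0)&(abs(c[...,0]-.41)<.1)&(abs(c[...,1]+.18)<.1)&(c[...,2]<.15)
q=c[b];print(len(q),np.percentile(q,[2,98],axis=0).round(3),q[q[:,2]>.1].mean(0))
E
```

```text
top 9.47 7 [ 0.565 -0.199  0.217] ray@.212 [ 0.565 -0.199  0.212] (np.float64(227.0), np.float64(198.3))
top 9.53 8 [ 0.561 -0.178  0.221] ray@.212 [ 0.562 -0.177  0.212] (np.float64(220.0), np.float64(199.5))
top 9.57 7 [ 0.559 -0.163  0.223] ray@.212 [ 0.56  -0.162  0.212] (np.float64(215.0), np.float64(200.3))
top 9.62 5 [ 0.558 -0.155  0.225] ray@.212 [ 0.559 -0.154  0.212] (np.float64(212.2), np.float64(200.6))
top 9.68 4 [ 0.558 -0.156  0.228] ray@.212 [ 0.559 -0.154  0.212] (np.float64(212.5), np.float64(200.5))
top 9.72 7 [ 0.56  -0.165  0.225] ray@.212 [ 0.561 -0.164  0.212] (np.float64(215.7), np.float64(200.0))
top 9.78 7 [ 0.562 -0.181  0.221] ray@.212 [ 0.562 -0.18   0.212] (np.float64(221.0), np.float64(199.3))
top 9.82 7 [ 0.565 -0.202  0.217] ray@.212 [ 0.565 -0.202  0.212] (np.float64(228.0), np.float64(198.3))
top 9.88 7 [ 0.568 -0.225  0.218] ray@.212 [ 0.569 -0.225  0.212] (np.float64(235.7), np.float64(197.0))
top 9.93 7 [ 0.572 -0.247  0.219] ray@.212 [ 0.572 -0.247  0.212] (np.float64(243.0), np.float64(195.7))
top 9.97 7 [ 0.573 -0.265  0.225] ray@.212 [ 0.574 -0.265  0.212] (np.float64(248.7), np.float64(195.0))
top 10.03 9 [ 0.576 -0.275  0.226] ray@.212 [ 0.577 -0.275  0.212] (np.float64(252.0), np.float64(194.0))
111 [[ 0.378 -0.206  0.01 ]
 [ 0.43  -0.158  0.119]] [ 0.41067927 -0.18294153  0.11648198]
```

Request:
apply_moves([
  [20,0.1,-0.298,0,0.349],
  [0,0.1,-0.298,0,0.349],
  [0,0.1,-0.298,0,0.349],
  [0,0.1,-0.298,0,0.349],
  [0,0.1,-0.298,0,0.349],
  [0,0.1,-0.298,0,0.349],
  [0,0.1,-0.298,0,0.349],
  [0,0.1,-0.298,0,0.349],
  [0,0.1,-0.298,0,0.349],
  [0,0.77,0,0,0],
  [0,0.77,0,0,0],
  [0,0.77,0,0,0],
])

```text
clock: 11.58
position: [0.6065, -0.3403, 0.2823]
ee_rot: [0.246, -3.132, -0.001]
force: [0.7, -0.2, 0.9]
width: 0.008
gripper_force: 0.0
```

```bash
python3 -c "
from h import *
o=observe();print(o['joints'].round(2),o['position'],R.from_rotvec(o['ee_rot']).as_matrix().round(3))"
```

```text
[ 0.07  0.57  0.64  1.33 -0.33  1.35  2.43] [ 0.60651539 -0.34030686  0.28233751] [[-0.988 -0.156 -0.   ]
 [-0.156  0.988  0.   ]
 [ 0.     0.    -1.   ]]
```

Request:
apply_moves([
  [0,0,0,-0.6,0],
  [0,0,0,-0.7,0],
  [0,0,0,-0.35,0],
  [0,-0.051,0.33,0,0],
  [0,-0.051,0.33,0,0],
  [0,-0.01,0.066,0,0],
  [0,-0.01,0.066,0,0],
  [0,-0.01,0.066,0,0],
  [0,-0.01,0.066,0,0],
  [0,-0.01,0.066,0,0],
  [0,-0.01,0.066,0,0],
  [0,-0.01,0.066,0,0],
])

```text
clock: 13.08
position: [0.5946, -0.2728, 0.1837]
ee_rot: [0.246, -3.132, -0.0]
force: [0.0, 0.3, 0.8]
width: 0.004
gripper_force: 0.0
```

Request:
apply_moves([
  [0,-0.01,0.066,0,0],
  [0,-0.01,0.066,0,0],
  [0,-0.01,0.066,0,0],
  [0,-0.01,0.066,0,0],
  [0,-0.01,0.066,0,0],
  [0,-0.01,0.066,0,0],
  [0,-0.01,0.066,0,0],
  [0,-0.01,0.066,0,0],
  [0,-0.01,0.066,0,0],
  [0,0,0,0,0],
  [0,0,0,0,0],
])

```text
clock: 14.45
position: [0.5893, -0.2376, 0.1838]
ee_rot: [-0.246, 3.132, -0.0]
force: [0.6, -0.2, 0.6]
width: 0.006
gripper_force: 0.0
```

```bash
python3 hook.py scene 8; python3 -c "
from h import *
o=observe();print(o['position'],o['force'])
im=grab('scene')[0];cv2.imwrite('pics/s4.png',cv2.resize(im[140:280,180:340],None,fx=4,fy=4,interpolation=cv2.INTER_CUBIC)[...,::-1])"
```

```text
scene 14.5 8 [ 0.565 -0.22   0.217] ray@.212 [ 0.569 -0.217  0.212] (np.float64(250.9), np.float64(189.1))
scene 14.55 9 [ 0.564 -0.218  0.216] ray@.212 [ 0.568 -0.214  0.212] (np.float64(250.0), np.float64(189.0))
scene 14.6 9 [ 0.565 -0.217  0.215] ray@.212 [ 0.568 -0.214  0.212] (np.float64(250.0), np.float64(189.0))
scene 14.65 8 [ 0.564 -0.215  0.216] ray@.212 [ 0.568 -0.212  0.212] (np.float64(249.4), np.float64(188.8))
scene 14.7 10 [ 0.565 -0.213  0.216] ray@.212 [ 0.568 -0.211  0.212] (np.float64(249.2), np.float64(188.5))
scene 14.75 10 [ 0.565 -0.214  0.216] ray@.212 [ 0.568 -0.211  0.212] (np.float64(249.2), np.float64(188.5))
scene 14.8 8 [ 0.564 -0.215  0.216] ray@.212 [ 0.568 -0.212  0.212] (np.float64(249.4), np.float64(188.8))
scene 14.85 9 [ 0.565 -0.217  0.216] ray@.212 [ 0.568 -0.214  0.212] (np.float64(250.0), np.float64(189.0))
[ 0.58929544 -0.23749813  0.18371872] [-0.38072671 -0.7667313  -0.579372  ]
```

View pics/s4.png

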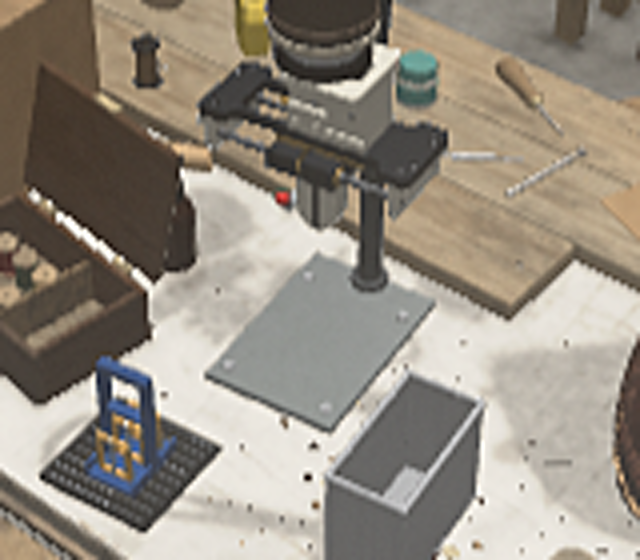

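Request:
apply_moves([
  [0,0,0,0,0],
  [0,0.01,-0.066,0,0],
  [0,0.02,-0.132,0,0],
  [0,0.051,-0.33,0,0],
  [0,0.051,-0.33,0,0],
  [0,0.051,-0.33,0,0],
  [0,0.051,-0.33,0,0],
  [0,0.051,-0.33,0,0],
  [0,0,0,0.7,0],
  [20,-0.2,0,0.9,0],
  [50,-0.5,0,0.4,0],
  [80,-0.6,0,0,0],
])

```text
clock: 16.4
position: [0.5287, -0.35, 0.3061]
ee_rot: [-0.246, 3.129, -0.004]
force: [-0.8, -0.7, -0.6]
width: 0.283
gripper_force: 0.0
```

```bash
python3 hook.py top 8; python3 -c "
from h import *
o=observe();print(o['position'],o['force'])"
```

```text
top 16.45 8 [ 0.568 -0.219  0.217] ray@.212 [ 0.569 -0.218  0.212] (np.float64(233.5), np.float64(197.0))
top 16.5 8 [ 0.568 -0.22   0.217] ray@.212 [ 0.568 -0.219  0.212] (np.float64(233.9), np.float64(197.1))
top 16.55 8 [ 0.568 -0.22   0.217] ray@.212 [ 0.568 -0.219  0.212] (np.float64(233.9), np.float64(197.1))
top 16.6 8 [ 0.568 -0.22   0.215] ray@.212 [ 0.568 -0.219  0.212] (np.float64(233.9), np.float64(197.1))
top 16.65 7 [ 0.568 -0.219  0.217] ray@.212 [ 0.569 -0.219  0.212] (np.float64(233.7), np.float64(197.0))
top 16.7 8 [ 0.568 -0.217  0.217] ray@.212 [ 0.568 -0.217  0.212] (np.float64(233.1), np.float64(197.1))
top 16.75 7 [ 0.568 -0.217  0.217] ray@.212 [ 0.568 -0.217  0.212] (np.float64(233.0), np.float64(197.3))
top 16.8 8 [ 0.567 -0.217  0.216] ray@.212 [ 0.567 -0.217  0.212] (np.float64(233.0), np.float64(197.5))
[ 0.52931568 -0.34804802  0.30322739] [ 0.25929067 -0.98245634  0.80799699]
```

Request:
apply_moves([
  [100,-0.4,0.5,0,0],
  [100,-0.5,0.6,0,0],
  [100,-0.5,0.6,0,0],
  [100,-0.35,0.6,0,0],
  [100,-0.2,0.5,0,0],
  [100,0,0,0,0],
  [100,0,0,0,0],
])

```text
clock: 17.68
position: [0.4121, -0.1808, 0.304]
ee_rot: [-0.246, 3.131, -0.001]
force: [-0.4, -1.1, -0.3]
width: 1.003
gripper_force: 0.0
```

```bash
python3 - <<'E'
from h import *
im,d,K,T=grab("wrist");np.savez("/tmp/w2.npz",im=im,d=d,K=K,T=T)
cv2.imwrite("pics/w2.png",im[...,::-1]);c=cloud(d,K,T)
hsv=cv2.cvtColor(im,cv2.COLOR_RGB2HSV)
b=(hsv[...,0]>100)&(hsv[...,0]<128)&(hsv[...,1]>110)&(d>0)
q=c[b&(c[...,2]>.109)&(c[...,2]<.13)];print(len(q),q.mean(0),np.median(q[:,2]),cv2.minAreaRect((q[:,:2]*1000).astype(np.float32)))
v,u=np.nonzero(b&(c[...,2]>.109)&(c[...,2]<.13));print(u.min(),u.max(),v.min(),v.max(),ray(K,T,u.mean(),v.mean(),.117))
o=observe();print(o["position"],o["width"],o["joints"])
E
python3 hook.py top 2
```

```text
263 [ 0.41169126 -0.17988658  0.1162391 ] 0.11641614714111115 ((410.84844970703125, -180.62371826171875), (10.635890007019043, 45.645423889160156), 8.96475887298584)
232 269 167 176 [ 0.41152916 -0.17991571  0.117     ]
[ 0.41203095 -0.18113999  0.30385257] 0.9967804759326965 [-0.2900927   0.0639024   0.63575227  1.89030955 -0.0399801   1.1996753
  2.08596398]
top 17.77 7 [ 0.566 -0.214  0.216] ray@.212 [ 0.567 -0.214  0.212] (np.float64(232.0), np.float64(197.7))
top 17.82 7 [ 0.566 -0.214  0.217] ray@.212 [ 0.567 -0.214  0.212] (np.float64(232.0), np.float64(197.7))
```

View pics/w2.png

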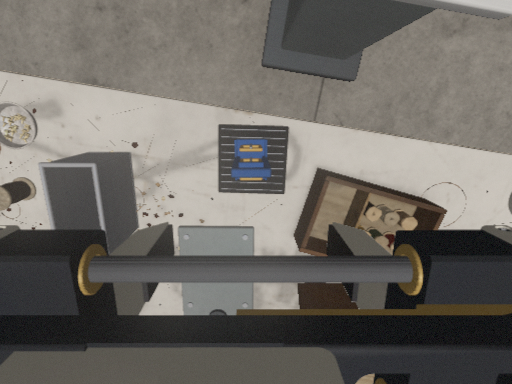

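Request:
apply_moves([
  [100,0,0.01,-0.6,0],
  [100,0,0,-0.8,0],
  [100,0,0,-0.8,0],
  [100,0,0,-0.7,0],
  [100,0,0,-0.4,0],
  [100,0,0,-0.2,0],
  [100,0,0,0,0],
  [70,0,0,0,0],
  [50,0,0,0,0],
  [50,0,0,0,0],
  [50,0,0,0,0],
  [50,0,0,0,0],
])

```text
clock: 19.32
position: [0.4116, -0.1797, 0.0939]
ee_rot: [-0.246, 3.132, -0.0]
force: [-0.4, -0.4, 1.2]
width: 0.538
gripper_force: 30.0
```

Request:
apply_moves([
  [50,0,0,0,0],
  [50,0,0,0,0],
  [50,0,0,0,0],
  [50,0,0,0,0],
], newtons=25)

```text
clock: 19.82
position: [0.4115, -0.1798, 0.0939]
ee_rot: [-0.246, 3.132, -0.0]
force: [-0.9, 0.2, 4.0]
width: 0.543
gripper_force: 25.0
```

Request:
apply_moves([
  [50,0,0,0.1,0],
  [50,0,0,0.3,0],
  [50,0,0,0.45,0],
  [50,0,0,0.5,0],
  [50,0.1,-0.05,0.4,0],
  [50,0.25,-0.1,0.21,0],
  [50,0.35,-0.15,0,0],
  [50,0.35,-0.15,0,0],
  [50,0.3,-0.15,0,0],
  [50,0.2,-0.1,0,0],
  [50,0.06,-0.05,0,0],
  [50,0,0,0,0],
])

```text
clock: 21.32
position: [0.5075, -0.2248, 0.2112]
ee_rot: [0.245, -3.131, -0.0]
force: [-0.3, 0.2, -1.3]
width: 0.543
gripper_force: 25.0
```

```bash
python3 hook.py top 4; python3 hook.py scene 2; python3 - <<'E'
from h import *
im,d,K,T=grab("scene")
hsv=cv2.cvtColor(im,cv2.COLOR_RGB2HSV);c=cloud(d,K,T)
b=(hsv[...,0]>100)&(hsv[...,0]<128)&(hsv[...,1]>110)&(d>0)&(abs(c[...,0]-.51)<.07)&(abs(c[...,1]+.22)<.08)&(c[...,2]>.08)
q=c[b];print(len(q),np.percentile(q,[2,98],axis=0).round(3))
o=observe();print(o["position"],o["width"],o["force"])
cv2.imwrite('pics/s5.png',cv2.resize(im[130:250,190:330],None,fx=5,fy=5,interpolation=cv2.INTER_CUBIC)[...,::-1])
E
```

```text
top 21.375 None
top 21.425 None
top 21.475 None
top 21.525 None
scene 21.575 None
scene 21.625 None
115 [[ 0.475 -0.253  0.127]
 [ 0.53  -0.203  0.236]]
[ 0.50785309 -0.2245522   0.21148384] 0.5434579459176112 [ 0.1450419   1.62037093 -1.19088836]
```

View pics/s5.png

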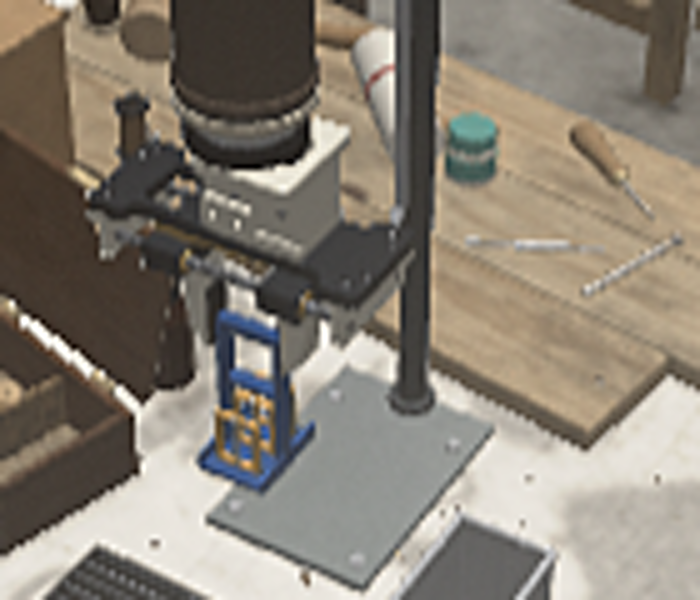

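Request:
apply_moves([
  [50,0.1,0.0155,0,0],
  [50,0.12,0.019,0,0],
  [50,0.12,0.019,0,0],
  [50,0.12,0.019,0,0],
  [50,0.12,0.019,0,0],
  [50,0.12,0.019,0,0],
  [50,0.1,0.0155,0,0],
  [50,0.08,0.012,0,0],
  [50,0.08,0.012,0,0],
  [50,0,0,0,0],
])

```text
clock: 22.92
position: [0.5659, -0.2156, 0.2113]
ee_rot: [0.246, -3.132, -0.0]
force: [0.1, -0.4, -2.5]
width: 0.543
gripper_force: 25.0
```

```bash
python3 hook.py top 1; python3 hook.py scene 1;  python3 hook.py wrist 2; python3 -c "
from h import *
o=observe();print(o['position'],o['force'],o['ft_torque'])
im,d,K,T=grab('top');z=np.load('/tmp/top.npz')
# rod/hook rest of peg visible from top? compare upper rod pixels
im=grab('scene')[0]
cv2.imwrite('pics/s6.png',cv2.resize(im[130:250,190:330],None,fx=5,fy=5,interpolation=cv2.INTER_CUBIC)[...,::-1])"
```

```text
top 22.975 None
scene 23.02 8 [ 0.566 -0.218  0.215] ray@.212 [ 0.569 -0.215  0.212] (np.float64(250.5), np.float64(189.0))
wrist 23.07 120 [ 0.563 -0.218  0.216] ray@.212 [ 0.565 -0.218  0.212] (np.float64(247.2), np.float64(236.8))
wrist 23.12 120 [ 0.563 -0.219  0.216] ray@.212 [ 0.565 -0.218  0.212] (np.float64(246.0), np.float64(236.9))
[ 0.56537054 -0.21587024  0.21138327] [ 0.18741876  0.092813   -1.97697576] [ 0.00941509 -0.01845383 -0.04252432]
```

View pics/s6.png

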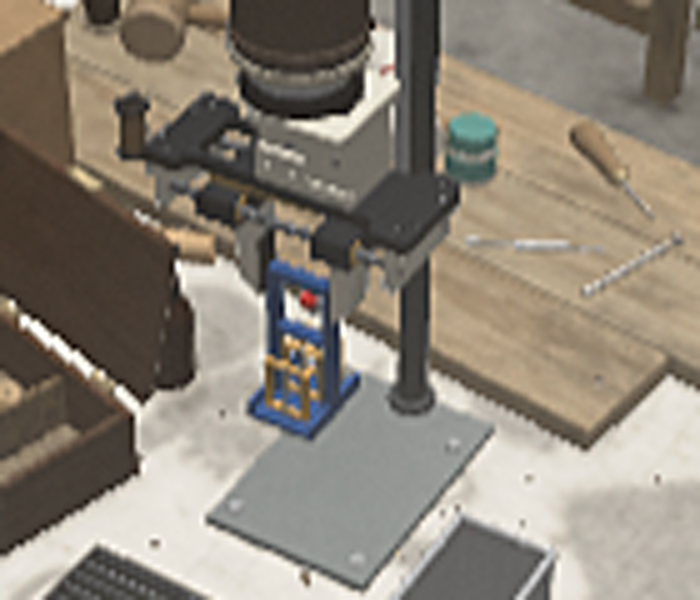

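Request:
apply_moves([
  [50,0.08,0.012,0,0],
  [50,0.1,0.0155,0,0],
  [50,0.12,0.019,0,0],
  [50,0.12,0.019,0,0],
  [50,0.1,0.0155,0,0],
  [50,0,0,-0.06,0],
  [50,0,0,-0.1,0],
  [50,0,0,-0.07,0],
  [50,0,0,-0.03,0],
  [50,0,0,0,0],
])

```text
clock: 24.48
position: [0.5967, -0.2109, 0.1956]
ee_rot: [0.245, -3.132, -0.0]
force: [-0.1, 0.2, -1.5]
width: 0.543
gripper_force: 25.0
```

```bash
python3 hook.py scene 2;  python3 hook.py wrist 2; python3 -c "
from h import *
o=observe();print(o['position'],o['force'],o['ft_torque'])"
```

```text
scene 24.52 9 [ 0.565 -0.217  0.216] ray@.212 [ 0.568 -0.214  0.212] (np.float64(250.0), np.float64(189.0))
scene 24.57 8 [ 0.565 -0.216  0.214] ray@.212 [ 0.568 -0.215  0.212] (np.float64(250.0), np.float64(189.1))
wrist 24.62 356 [ 0.566 -0.215  0.217] ray@.212 [ 0.567 -0.215  0.212] (np.float64(251.4), np.float64(198.1))
wrist 24.68 361 [ 0.566 -0.216  0.217] ray@.212 [ 0.567 -0.216  0.212] (np.float64(249.5), np.float64(197.9))
[ 0.59690425 -0.21091208  0.19593131] [-0.64800358  0.20368811 -2.32618826] [0.05597558 0.03111675 0.0234696 ]
```

Request:
apply_moves([
  [50,0,0,-0.02,0],
  [50,0,0,-0.02,0],
  [50,0,0,0,0],
])

```text
clock: 25.05
position: [0.5967, -0.2108, 0.1932]
ee_rot: [0.246, -3.132, -0.0]
force: [-0.5, -0.4, -2.1]
width: 0.546
gripper_force: 25.0
```

Request:
apply_moves([
  [50,0,0,-0.015,0],
  [50,0,0,-0.01,0],
  [50,0,0,0,0],
])

```text
clock: 25.42
position: [0.597, -0.2114, 0.1927]
ee_rot: [-0.245, 3.131, -0.001]
force: [-1.5, -0.1, 5.2]
width: 0.546
gripper_force: 25.0
```

Request:
apply_moves([
  [50,0,0,0.008,0],
  [50,0,0,0,0],
  [58,0,0,0,0],
  [62,0,0,0,0],
  [75,0,0,0,0],
  [95,0,0,0,0],
  [95,0,0,0,0],
  [95,0,0,0,0],
], newtons=5)

```text
clock: 26.42
position: [0.5968, -0.2109, 0.1923]
ee_rot: [-0.246, 3.132, 0.0]
force: [-0.1, 0.3, 0.6]
width: 0.937
gripper_force: 0.0
```

```bash
python3 hook.py wrist 6; python3 - <<'E'
from h import *
im,d,K,T=grab("scene");c=cloud(d,K,T)
hsv=cv2.cvtColor(im,cv2.COLOR_RGB2HSV)
b=(hsv[...,0]>100)&(hsv[...,0]<128)&(hsv[...,1]>110)&(d>0)&(abs(c[...,0]-.597)<.07)&(abs(c[...,1]+.21)<.08)&(c[...,2]>.08)
q=c[b];print(len(q),np.percentile(q,[2,98],axis=0).round(3))
o=observe();print(o["position"],o["width"],o["force"])
cv2.imwrite('pics/s7.png',cv2.resize(im[130:250,190:330],None,fx=5,fy=5,interpolation=cv2.INTER_CUBIC)[...,::-1])
E
```

```text
wrist 26.48 385 [ 0.566 -0.217  0.217] ray@.212 [ 0.567 -0.217  0.212] (np.float64(247.9), np.float64(200.2))
wrist 26.52 389 [ 0.566 -0.216  0.216] ray@.212 [ 0.567 -0.216  0.212] (np.float64(248.6), np.float64(200.1))
wrist 26.57 379 [ 0.566 -0.217  0.217] ray@.212 [ 0.567 -0.216  0.212] (np.float64(248.4), np.float64(200.1))
wrist 26.62 384 [ 0.566 -0.216  0.217] ray@.212 [ 0.567 -0.216  0.212] (np.float64(249.5), np.float64(200.1))
wrist 26.68 385 [ 0.566 -0.216  0.217] ray@.212 [ 0.567 -0.216  0.212] (np.float64(249.0), np.float64(199.9))
wrist 26.73 379 [ 0.566 -0.216  0.217] ray@.212 [ 0.567 -0.216  0.212] (np.float64(249.9), np.float64(200.0))
101 [[ 0.562 -0.238  0.11 ]
 [ 0.617 -0.19   0.218]]
[ 0.59680169 -0.21085822  0.19233644] 0.9443153370883797 [-0.46020219  0.22368266  0.42854504]
```

View pics/s7.png

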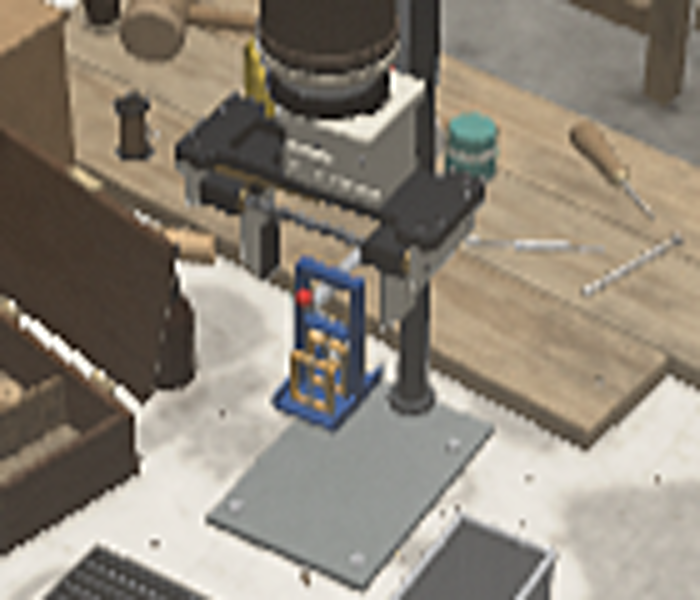

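Request:
apply_moves([
  [95,0,0,0.2,0],
  [95,0,0,0.5,0],
  [95,0,0,0.6,0],
  [95,0,0,0.5,0],
  [95,-0.3,0,0.2,0],
  [95,-0.7,0,0,0],
  [95,-0.7,0,0,0],
  [95,-0.3,0,0,0],
  [95,0,0,0,0],
  [95,0,0,0,0],
])

```text
clock: 28.02
position: [0.4781, -0.2105, 0.3127]
ee_rot: [-0.247, 3.131, -0.0]
force: [-0.6, 0.8, 0.9]
width: 0.951
gripper_force: 0.0
```

```bash
python3 hook.py scene 8; python3 - <<'E'
from h import *
im,d,K,T=grab("scene");c=cloud(d,K,T)
hsv=cv2.cvtColor(im,cv2.COLOR_RGB2HSV)
b=(hsv[...,0]>100)&(hsv[...,0]<128)&(hsv[...,1]>110)&(d>0)&(abs(c[...,0]-.597)<.07)&(abs(c[...,1]+.21)<.08)&(c[...,2]>.08)
q=c[b];print(len(q),np.percentile(q,[2,98],axis=0).round(3),q[q[:,2]>.205].mean(0))
o=observe();print(o["position"],o["width"],o["force"],o["clock"])
E
```

```text
scene 28.07 9 [ 0.565 -0.218  0.215] ray@.212 [ 0.568 -0.215  0.212] (np.float64(250.3), np.float64(189.1))
scene 28.12 7 [ 0.567 -0.218  0.215] ray@.212 [ 0.569 -0.216  0.212] (np.float64(250.7), np.float64(189.0))
scene 28.18 8 [ 0.565 -0.22   0.217] ray@.212 [ 0.569 -0.217  0.212] (np.float64(250.9), np.float64(189.1))
scene 28.23 8 [ 0.565 -0.22   0.216] ray@.212 [ 0.569 -0.217  0.212] (np.float64(250.9), np.float64(189.1))
scene 28.27 7 [ 0.565 -0.22   0.217] ray@.212 [ 0.569 -0.216  0.212] (np.float64(250.7), np.float64(189.0))
scene 28.32 8 [ 0.564 -0.221  0.217] ray@.212 [ 0.569 -0.217  0.212] (np.float64(250.9), np.float64(189.1))
scene 28.38 8 [ 0.565 -0.22   0.217] ray@.212 [ 0.569 -0.217  0.212] (np.float64(250.9), np.float64(189.1))
scene 28.43 8 [ 0.566 -0.22   0.216] ray@.212 [ 0.569 -0.217  0.212] (np.float64(250.9), np.float64(189.1))
109 [[ 0.563 -0.241  0.109]
 [ 0.62  -0.189  0.219]] [ 0.59486753 -0.21451159  0.21491205]
[ 0.47691241 -0.21089922  0.31221024] 0.9497957608272818 [-0.36437186  0.45949662 -0.06785638] 28.475
```

The hook and rack are quiet, and the rack's top is at about 0.215 m as it should be, so I'm handing in.

```bash
python3 -c "
from cell import arm
print(arm.sign_off())"
```

```text
the job is handed in; nothing more can be done
None
```

I handed the job in at about 28.5 s of the 72 s allowed: the rack stood on the drip mat, the hook was steadied, and the rack now hangs released by its eye on the hook's peg, upright and quiet in the last pictures; no verdict came back, and I took no last measurement of the bottle, dish and spool.

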